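Wet the bench stone for honing

ROBOT

A 6-joint arm with a two-finger parallel gripper is mounted at the origin on the work surface. World frame = base frame: x ahead of the robot, y to its left, z up, the work surface at z = 0. Lengths are in m, angles in rad, forces in N, time in s.
With the tool pointing down it reaches from about 0.4 to 0.925 m from the base axis. Payload 12.5 kg.
Tool frame: the origin (TCP) lies where the fingers leave the gripper's body, on its centre line; the fingertips stand 78 mm ahead of it and the grasp point (between the pads) lies 59 mm ahead of it; z points along the fingers, y is the line along which they close (so a half turn about z gives the same grasp; the last joint's range is limited). The gripper opens to 95 mm and grips with 3 to 60 N. Pads are 20 mm wide; open, the fingers measure 119 mm over their backs; the gripper's body (75 mm by 180 mm) begins 59 mm behind the grasp point.
Start: joints at [-1.399, 0.491, 1.559, -0, 1.092, -0.106], TCP at [0.171, -0.601, 0.292] pointing down, gripper open.
Joint ranges: [-3.1, 3.1], [-0.84, 2.19], [0.05, 2.79], [-1.13, 4.28], [0.06, 2.93], [-2.69, 2.69]. Speed limits (rad/s): [2.22, 2.22, 2.79, 3.14, 3.14, 3.14].

INTERFACE

Orientations are given as a rotation vector (axis times angle).
In Python, from rig import ctrl gives the robot as it stands. The module is installed in compiled form; this text tells all that it offers.
- The arm moves only by the tool drive_tool, never from a script. Its argument "commands" is a list of rows, each a list of 3 entries, a list of its own where there are three numbers: the shift along the tool's x, y, z in mm, then the turn, a rotation vector about the tool's x, y, z in degrees, then the opening, from 0 (shut) to 1 (fully open). In form: [[[tx, ty, tz], [wx, wy, wz], jaw], ...]. A call has 1 to 12 rows; each row is the pose to reach, as a shift and turn from the pose commanded when the call began, along the tool's axes at that moment; what a row does not reach only later rows make up. A row lasts 1/8 s, in which the tool goes at most 62.5 mm and 10.7 degrees, less where a joint would pass 70% of its speed; a pose out of reach is approached as far as the arm can. A call with a gripper value outside its range is refused whole. The fingers move at their own pace and stop on an object; "newtons" is the grip in N (left out, the last holds). Time passes only in rows, so rows that repeat a pose let the fingers close. It gives the time, the measured TCP pose, the force, the opening and the grip force at its end, in the units of the state.
- ctrl.observe(): the state, without advancing time (a new reading comes with each control period).
- ctrl.snapshot(name): name is "side" or "top"; returns a dict with "color" (480x640x3 uint8, blue, green, red), "intrinsics" (3x3 intrinsics, pixels), "dist_coeffs" ([k1, k2, p1, p2, k3] as OpenCV has them; the pictures are not rectified), "R" (3x3) and "t" (3): a world point X has camera coordinates R X + t. Camera axes: x right, y down, z forward; pixel columns grow to the right and rows downward; lengths in m; the calibration is good to about 2 mm. A picture is of the moment at which its call begins. There is no depth.
- ctrl.finish_job(): hands the job in; it is judged then, once.
The state is a dict: "t": time; "joint_pos": joint angles; "qd": joint speeds; "joint_torque": joint torques, N m; "tool_pos": TCP position; "eef_rot": TCP orientation; "wrist_force": force on the tool from outside, world axes, zero at the start; "ft_torque": the same for the moment, N m; "finger_gap": finger opening in m; "grip_force": force on a finger pad.
Only numpy, scipy, OpenCV 4.12 (cv2) and the standard library are available. Lean on these libraries where they do the work, as an engineer would, in place of code of your own. Each camera call takes 0.05 s, during which the arm holds its last target. There are 200 camera calls.

TASK

Pluck the largest flat sharpening stone, which stands on its narrow edge, out of its pocket in the wooden rack and lay it on its broad face in the middle of the steel drip tray, lengthwise along the tray, and let go of it. Then press the pump cap of the bottle at the end of the tray all the way down and let it spring back; stop as soon as it bottoms, the pump is delicate. Leave the other two stones and the other things on the bench where they are.

Things in the scene. Friction and masses are not known exactly. Their poses are not given: they have to be found in the camera images.
- stone: the largest flat stone: grey bar 130 long (its x), 16 thick (its y) and 42 wide (its z), 0.14 to 0.26 kg; origin at its centre. It starts on edge (z up) in one of the three pockets of the rack, 22 mm of it standing above the rack's top. To be laid so that its y axis is vertical, either face up.
- short_stone: smaller flat stone, grey, 90 x 12 x 32, on edge in another pocket; origin at its centre; to be left alone
- round_stone: round grey stone, 110 long, 20 diameter, lying in another pocket; origin at its centre; to be left alone
- rack: wooden pocket rack fixed to the bench, 156 (x) by 178 (y), 26 tall; origin under its centre. Three pockets along its x, each 140 long, 22 wide and 20 deep (floor 6 above the bench), at y = -62, 0 and +62 mm. The stones lie along its x; which stone is in which pocket varies.
- mat: cork mat fixed to the bench, 200 (x) by 140 (y), 3 thick, kept clear: a place to put something down and take it anew; origin under its centre
- tray: steel drip tray fixed to the bench, 118 (x) by 188 (y, its length) outside, walls 4 thick and 14 tall, floor top 4 above the bench; origin under its centre. A white bottle 68 across stands fixed beyond its -y end, axis at y = -136 mm, x = 0, with the pump on top
- tray_middle (a point): middle of the tray's floor, on the floor's surface
- pump (a joint): stroke of the pump cap in m: 0 up, 0.012 fully down; sprung, 2 N to start it and 6 N to bottom it
- pump_top (a point): centre of the top of the pump cap, a flat white disc 34 across, 160 above the bench when up; presses straight down. A 9 mm thick spout points from it towards the tray, its end 51 mm from the cap's axis
- mallet: carver's wooden mallet standing on its head, 72 across, 217 tall, origin under its centre; to be left alone
- gouge: carving gouge lying down, 240 long, 22 wide, origin under it where handle meets blade; to be left alone
- chisel: carving chisel lying down, 240 long, 22 wide, origin under it where handle meets blade; to be left alone
- magnifier: hand lens lying down, ring 102 across with a 90 handle, origin under the lens centre; to be left alone
- mug: white mug, 80 across, 95 tall, origin under its centre; to be left alone
- brush: bench brush lying down, about 200 long, origin under its middle; to be left alone
- blank: wooden carving blank 120 x 90 x 35, origin under its centre; to be left alone
There are look-alikes about, which are no part of the job. What is shaped like the stone but yellow is not meant.

How it is judged:
By the outcome, as a careful person would: the job done as asked, in the order asked, and still so for the second after the job is handed in, with the robot touching nothing.
It also fails if it takes over 58 s, if anything falls off the work surface, if the arm or the gripper's body presses on something with over 40 N, if the wrist force passes 120 N, or if a joint passes its speed limit or range.

## Working session

There is one attempt and no reset: what is moved stays moved. The work goes in short steps, Python scripts to look and compute and a tool call to move; the robot and the scene stay as the last step left them, time stands still between calls to the robot, and variables do not carry over. Pictures are saved under pics/ and viewed, at most 10 in all, crops included, and the job is handed in when it is done.

Besides the shell and the picture viewer there is one more tool, called after "Call:" as name(argument=value, ...), one argument or row to a line, values as JSON. drive_tool: Moves the arm, as the interface text tells. Its arguments: {"type":"object","properties":{"commands":{"type":"array","items":{"type":"array"}},"newtons":{"type":"number"}},"required":["commands"]}

```bash
mkdir -p pics
cat > h.py <<'E'
import numpy as np, cv2
from scipy.spatial.transform import Rotation as Ro
from rig import ctrl
def snap(n,f):
    s=ctrl.snapshot(n); cv2.imwrite('pics/'+f,s['color']); np.savez('pics/'+f[:-4],**{k:np.array(v) for k,v in s.items()}); return s
def load(f): return np.load('pics/'+f+'.npz')
def px2w(s,px,z):
    u=cv2.undistortPoints(np.array(px,float).reshape(-1,1,2),s['intrinsics'],s['dist_coeffs']).reshape(-1,2)
    d=np.c_[u,np.ones(len(u))]@s['R']; c=-s['R'].T@s['t']
    return c+d*((z-c[2])/d[:,2])[:,None]
def w2px(s,X):
    return cv2.projectPoints(np.array(X,float).reshape(-1,1,3),cv2.Rodrigues(s['R'])[0],s['t'],s['intrinsics'],s['dist_coeffs'])[0].reshape(-1,2)
E
python3 -c "
from h import *
for n in('top','side'):
    s=snap(n,n+'0.png'); print(-s['R'].T@s['t'],s['R'][2])
print(ctrl.observe())"
```

```text
[0.47884174 0.07208821 1.07191475] [ 0.08272241 -0.03582203 -0.9959286 ]
[0.24199304 0.76513808 1.02161344] [ 0.26339713 -0.60236104 -0.75351385]
{'t': 0.1, 'joint_pos': array([-1.39858722e+00,  4.91517537e-01,  1.55939464e+00,  3.95384737e-06,
        1.09167212e+00, -1.05612919e-01]), 'qd': array([-1.47860872e-03,  1.49521259e-03, -6.03502225e-04,  1.14098441e-03,
       -6.35665861e-04, -3.69654464e-05]), 'joint_torque': array([ 4.27622654e-03, -6.13619184e+01, -2.58607024e+01,  6.94224704e-02,
        4.70058003e-02, -6.90639763e-05]), 'tool_pos': array([ 0.17140541, -0.60089805,  0.29170669]), 'eef_rot': array([-3.11034960e+00, -4.34859604e-01,  4.63358608e-05]), 'wrist_force': array([ 0.36065071,  0.35023545, -0.66880558]), 'ft_torque': array([0.01231337, 0.03546421, 0.03465083]), 'grip_force': 0.0, 'finger_gap': 0.09496566199789207}
```

View pics/top0.png

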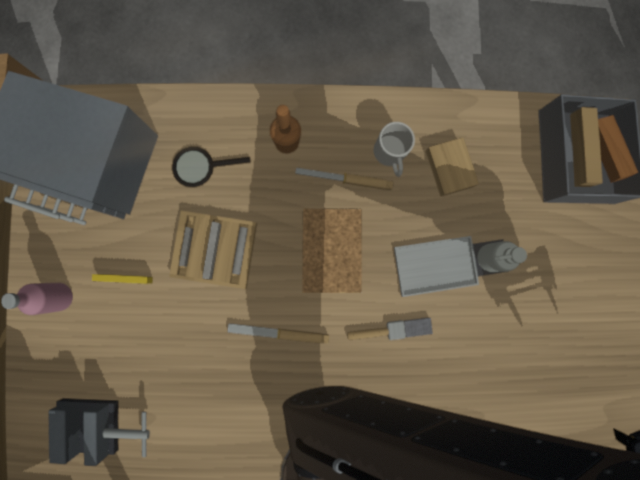

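View pics/side0.png

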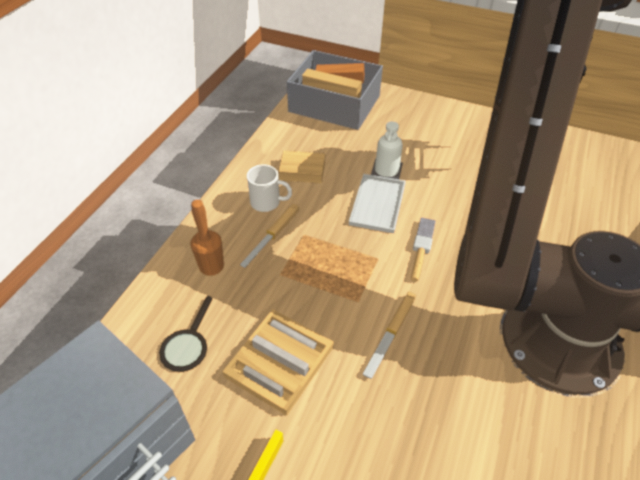

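Top view: rack around (213,249) with three grey stones at (186,246), (211,250) and (241,250). Mat at (332,250), tray at (435,266), bottle cap near (515,255). The yellow bar at (121,279) is the look-alike. In the side view the stones are at (297,333), (280,354) and (263,379), and the middle one looks longest and tallest. I'll enlarge both to confirm.

```bash
python3 -c "
from h import *
a=cv2.imread('pics/top0.png')[200:300,160:265];b=cv2.imread('pics/side0.png')[300:420,215:340]
c=cv2.imread('pics/top0.png')[225:305,385:535]
A=cv2.resize(a,(394,375),interpolation=2);B=cv2.resize(b,(390,375),interpolation=2)
cv2.imwrite('pics/crop1.png',np.hstack([A,B]))
cv2.imwrite('pics/crop2.png',cv2.resize(c,(750,400),interpolation=2))
"
```

```text
(no output)
```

View pics/crop1.png

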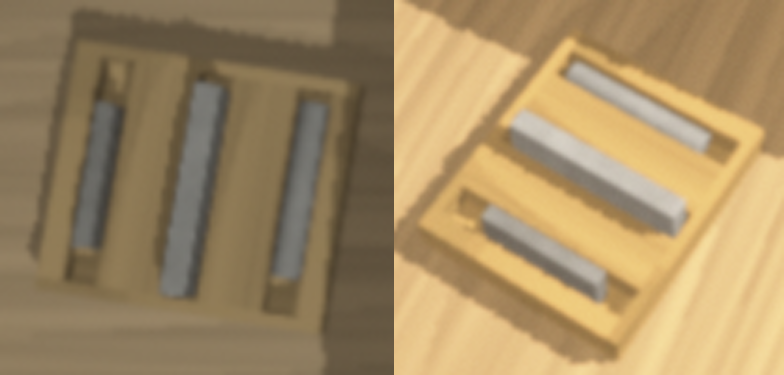

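View pics/crop2.png

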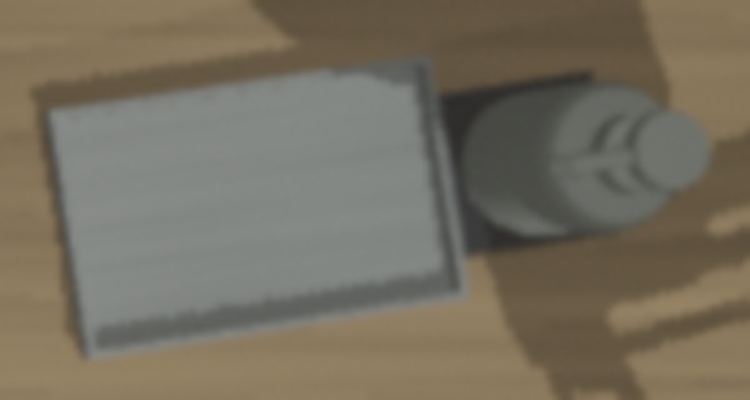

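The left crop shows the middle stone, at top px (211,250), as the longest and standing highest above the rack. The left one is short and on edge; the right one is low and lying in its pocket. So the middle stone is the target. Second crop: tray rim corners at (48,108), (430,58), (467,295) and (88,355), with the cap disc at (673,150).

```bash
cat > m.py <<'E'
from h import *
s=load('top0'); d=load('side0')
T=lambda p:np.array(p)/3.752+[160,200]-0.37
C=lambda p:np.array(p)/5+[385,225]-0.4
def rect(s,px,z):
    P=px2w(s,px,z)[:,:2]; return P
st=rect(s,T([(192,82),(225,85),(193,297),(162,294)]),.048)
ra=rect(s,T([(76,42),(360,85),(325,330),(36,283)]),.026)
tr=rect(s,C([(48,108),(430,58),(467,295),(88,355)]),.014)
cap=px2w(s,C([(673,150)]),.16)[0]
for n,P in(('stone',st),('rack',ra),('tray',tr)):
    e=np.roll(P,-1,0)-P
    print(n,P.mean(0).round(4),np.linalg.norm(e,axis=1).round(4),(np.degrees(np.arctan2(e[:,1],e[:,0]))).round(1))
print('cap',cap)
S=lambda p:np.array(p)/3.12+[215,300]-.34
sd=px2w(d,S([(512,112),(527,108),(687,205),(670,222)])-[394/3.12,0],.048)[:,:2]
print('stone side',sd.mean(0),sd.round(4).tolist())
sr=px2w(d,S([(572,38),(764,130),(617,340),(422,213)])-[394/3.12,0],.026)[:,:2]
print('rack side',sr.mean(0).round(4))
E
python3 m.py
```

```text
stone [0.5315 0.283 ] [0.0201 0.129  0.0188 0.1289] [-94.7 172.7  85.1  -6.7]
rack [0.5356 0.2841] [0.1789 0.152  0.1804 0.1506] [-98.2 172.8  81.4  -7.7]
tray [ 0.501  -0.2417] [0.1882 0.1146 0.1864 0.1175] [ -82.3 -171.9   98.6    9. ]
cap [ 0.52061485 -0.37625438  0.16      ]
stone side [0.53104634 0.28543579] [[0.5991, 0.2751], [0.5914, 0.2684], [0.4643, 0.2915], [0.4694, 0.3067]]
rack side [0.5345 0.2849]
```

```bash
cat >> h.py <<'E'
def go(*wps):
    "wps: (x,y,z,yaw deg of tool x) tool down -> rows' shift mm and turn deg in current tool axes"
    o=ctrl.observe(); R=Ro.from_rotvec(o['eef_rot']); x=R.as_matrix()[:,0]
    print('t',round(o['t'],2),'pos',o['tool_pos'].round(4),'yaw',np.degrees(np.arctan2(x[1],x[0])).round(2),'q6',o['joint_pos'][5].round(2),'F',o['wrist_force'].round(1),'gap',o['finger_gap'].round(4),o['grip_force'])
    for w in wps:
        G=Ro.from_euler('z',w[3],degrees=True)*Ro.from_rotvec([np.pi,0,0])
        print((R.inv().apply(np.array(w[:3])-o['tool_pos'])*1000).round(1),np.degrees((R.inv()*G).as_rotvec()).round(2))
E
python3 -c "
from h import *
P=px2w(load('top0'),[(303,209),(361,209),(361,292),(304,292)],.003);print(P.round(3),P.mean(0))
go((.5,-.25,.27,70),(.55,.0,.25,130),(.5315,.2838,.2,172.6))"
```

```text
[[ 0.633  0.076  0.003]
 [ 0.635 -0.062  0.003]
 [ 0.437 -0.062  0.003]
 [ 0.437  0.072  0.003]] [0.53571543 0.00593449 0.003     ]Traceback (most recent call last):
  File "<string>", line 4, in <module>
    go((.5,-.25,.27,70),(.55,.0,.25,130),(.5315,.2838,.2,172.6))
    ~~^^^^^^^^^^^^^^^^^^^^^^^^^^^^^^^^^^^^^^^^^^^^^^^^^^^^^^^^^^
  File "h.py", line 16, in go
    print('t',round(o['t'],2),'pos',o['tool_pos'].round(4),'yaw',np.degrees(np.arctan2(x[1],x[0])).round(2),'q6',o['joint_pos'][5].round(2),'F',o['wrist_force'].round(1),'gap',o['finger_gap'].round(4),o['grip_force'])
                                                                                                                                                                                ^^^^^^^^^^^^^^^^^^^^^
AttributeError: 'float' object has no attribute 'round'
```

```bash
sed -i "s/o\['finger_gap'\].round(4)/round(float(o['finger_gap']),4)/" h.py; python3 -c "
from h import *
go((.5,-.25,.27,70),(.55,.0,.25,130),(.5315,.2838,.2,172.6))"
```

```text
t 0.1 pos [ 0.1714 -0.6009  0.2917] yaw 15.92 q6 -0.11 F [ 0.4  0.4 -0.7] gap 0.095 0.0
[ 412.2 -247.3   22. ] [-5.000e-02 -3.000e-02 -5.408e+01]
[ 528.9 -474.    42.2] [-3.0000e-02 -6.0000e-02 -1.1408e+02]
[ 588.9 -751.9   92.5] [-1.0000e-02 -8.0000e-02 -1.5668e+02]
```

Call:
drive_tool(
  commands=[
    [[412, -247, 22], [0, 0, -54], 0.42],
    [[412, -247, 22], [0, 0, -54], 0.42],
    [[412, -247, 22], [0, 0, -54], 0.42],
    [[412, -247, 22], [0, 0, -54], 0.42],
    [[412, -247, 22], [0, 0, -54], 0.42],
    [[412, -247, 22], [0, 0, -54], 0.42],
    [[412, -247, 22], [0, 0, -54], 0.42],
    [[529, -474, 42], [0, 0, -114], 0.42],
    [[529, -474, 42], [0, 0, -114], 0.42],
    [[529, -474, 42], [0, 0, -114], 0.42],
    [[529, -474, 42], [0, 0, -114], 0.42],
    [[529, -474, 42], [0, 0, -114], 0.42],
  ],
  newtons=30,
)

```text
t: 1.6
tool_pos: [0.5503, 0.0024, 0.2498]
eef_rot: [-1.473, -2.774, 0.0]
wrist_force: [1.3, -0.2, -0.6]
finger_gap: 0.0398
grip_force: 0.0
```

```bash
python3 -c "
from h import *
go((.5315,.2838,.18,172.6))"
```

```text
t 1.6 pos [0.5503 0.0024 0.2498] yaw 124.06 q6 -0.71 F [ 1.3 -0.2 -0.6] gap 0.0398 0.0
[243.7 142.   69.9] [-1.000e-02 -3.000e-02 -4.854e+01]
```

Call:
drive_tool(
  commands=[
    [[244, 142, 70], [0, 0, -48.5], 0.42],
    [[244, 142, 70], [0, 0, -48.5], 0.42],
    [[244, 142, 70], [0, 0, -48.5], 0.42],
    [[244, 142, 70], [0, 0, -48.5], 0.42],
    [[244, 142, 70], [0, 0, -48.5], 0.42],
    [[244, 142, 70], [0, 0, -48.5], 0.42],
    [[244, 142, 70], [0, 0, -48.5], 0.42],
    [[244, 142, 70], [0, 0, -48.5], 0.42],
    [[244, 142, 70], [0, 0, -48.5], 0.42],
  ],
)

```text
t: 2.72
tool_pos: [0.5336, 0.2807, 0.1806]
eef_rot: [0.218, 3.134, 0.0]
wrist_force: [0.2, -0.9, -0.7]
finger_gap: 0.04
grip_force: 0.0
```

```bash
python3 -c "
from h import *
go((.5315,.2838,.107,172.6))"
```

```text
t 2.73 pos [0.5336 0.2807 0.1806] yaw 172.03 q6 -1.06 F [ 0.2 -0.9 -0.7] gap 0.04 0.0
[ 2.5  2.8 73.6] [ 0.01  0.02 -0.57]
```

Call:
drive_tool(
  commands=[
    [[2, 3, 20], [0, 0, -0.5], 0.42],
    [[2, 3, 40], [0, 0, -0.5], 0.42],
    [[2, 3, 60], [0, 0, -0.5], 0.42],
    [[2, 3, 68], [0, 0, -0.5], 0.42],
    [[2, 3, 73], [0, 0, -0.5], 0.42],
    [[2, 3, 73], [0, 0, -0.5], 0.42],
  ],
)

```text
t: 3.48
tool_pos: [0.5319, 0.2848, 0.1075]
eef_rot: [0.202, 3.135, 0.0]
wrist_force: [1.0, 0.7, -0.0]
finger_gap: 0.0398
grip_force: 0.0
```

```bash
python3 -c "
from h import *
go((.5315,.2838,.107,172.6))
s=snap('side','side1.png')['color'];t=snap('top','top1.png')['color']
cv2.imwrite('pics/c3.png',np.hstack([cv2.resize(s[270:420,200:350],(400,400),interpolation=2),cv2.resize(t[180:310,150:280],(400,400),interpolation=2)]))"
```

```text
t 3.48 pos [0.5319 0.2848 0.1075] yaw 172.62 q6 -1.06 F [ 1.   0.7 -0. ] gap 0.0398 0.0
[ 0.2 -1.   0.5] [0.   0.02 0.02]
```

View pics/c3.png

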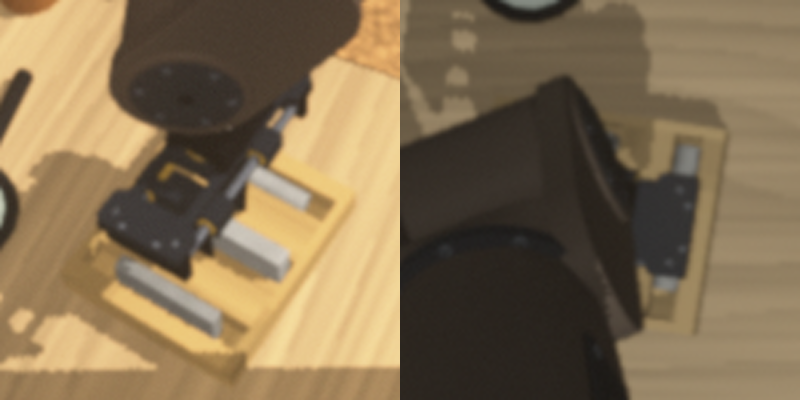

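The gripper straddles the middle stone, whose end shows at (255,250) in the left half. No contact force yet, so I'll close.

Call:
drive_tool(
  commands=[
    [[0, 0, 0], [0, 0, 0], 0.1],
    [[0, 0, 0], [0, 0, 0], 0.1],
    [[0, 0, 0], [0, 0, 0], 0.1],
    [[0, 0, 0], [0, 0, 0], 0.1],
  ],
  newtons=30,
)

```text
t: 4.08
tool_pos: [0.5318, 0.2851, 0.1074]
eef_rot: [0.203, 3.135, 0.001]
wrist_force: [-1.0, 1.8, 2.4]
finger_gap: 0.0158
grip_force: 29.9
```

Gripped at 16 mm. I'll lift it next.

Call:
drive_tool(
  commands=[
    [[0, 0, -15], [0, 0, 0], 0.1],
    [[0, 0, -40], [0, 0, 0], 0.1],
    [[0, 0, -80], [0, 0, 0], 0.1],
    [[0, 0, -100], [0, 0, 0], 0.1],
    [[0, 0, -100], [0, 0, 0], 0.1],
  ],
)

```text
t: 4.7
tool_pos: [0.5319, 0.2848, 0.2091]
eef_rot: [0.201, 3.133, 0.001]
wrist_force: [-0.2, 0.3, -1.9]
finger_gap: 0.016
grip_force: 29.9
```

```bash
python3 -c "
from h import *
go((.536,-.01,.2,180),(.536,-.01,.107,180))"
```

```text
t 4.7 pos [0.5319 0.2848 0.2091] yaw 172.65 q6 -1.06 F [-0.2  0.3 -1.9] gap 0.016 29.922346472740173
[ -41.8 -291.9    9. ] [ 0.04  0.15 -7.35]
[ -41.5 -292.   102. ] [ 0.04  0.15 -7.35]
```

Call:
drive_tool(
  commands=[
    [[-42, -292, 9], [0, 0, -7.4], 0.1],
    [[-42, -292, 9], [0, 0, -7.4], 0.1],
    [[-42, -292, 9], [0, 0, -7.4], 0.1],
    [[-42, -292, 9], [0, 0, -7.4], 0.1],
    [[-42, -292, 9], [0, 0, -7.4], 0.1],
    [[-42, -292, 9], [0, 0, -7.4], 0.1],
    [[-42, -292, 9], [0, 0, -7.4], 0.1],
    [[-42, -292, 9], [0, 0, -7.4], 0.1],
  ],
)

```text
t: 5.7
tool_pos: [0.5357, -0.009, 0.198]
eef_rot: [0.003, -3.141, -0.0]
wrist_force: [0.3, 0.4, -1.4]
finger_gap: 0.0157
grip_force: 29.9
```

```bash
python3 -c "
from h import *
go((.536,-.01,.105,180))"
```

```text
t 5.7 pos [ 0.5357 -0.009   0.198 ] yaw -179.89 q6 -1.71 F [ 0.3  0.4 -1.4] gap 0.0157 29.922500252723694
[-0.3 -1.  93. ] [ 0.   -0.04  0.11]
```

Call:
drive_tool(
  commands=[
    [[0, 0, 40], [0, 0, 0], 0.1],
    [[0, 0, 75], [0, 0, 0], 0.1],
    [[0, 0, 88], [0, 0, 0], 0.1],
    [[0, 0, 91], [0, 0, 0], 0.1],
    [[0, 0, 93], [0, 0, 0], 0.1],
    [[0, 0, 93], [0, 0, 0], 0.1],
  ],
)

```text
t: 6.45
tool_pos: [0.5362, -0.0101, 0.106]
eef_rot: [-0.001, 3.14, -0.0]
wrist_force: [-0.7, -0.6, -0.8]
finger_gap: 0.0157
grip_force: 29.9
```

Call:
drive_tool(
  commands=[
    [[0, 0, 1], [0, 0, 0], 0.1],
    [[0, 0, 2], [0, 0, 0], 0.1],
    [[0, 0, 2], [0, 0, 0], 0.1],
  ],
)

```text
t: 6.82
tool_pos: [0.5361, -0.01, 0.1042]
eef_rot: [-0.0, 3.14, -0.0]
wrist_force: [-2.1, 1.2, 10.4]
finger_gap: 0.016
grip_force: 30.0
```

On the mat. Release, open wide, rise 10 mm.

Call:
drive_tool(
  commands=[
    [[0, 0, 0], [0, 0, 0], 0.3],
    [[0, 0, 0], [0, 0, 0], 0.4],
    [[0, 0, -9], [0, 0, 0], 1.0],
    [[0, 0, -9], [0, 0, 0], 1.0],
    [[0, 0, -9], [0, 0, 0], 1.0],
    [[0, 20, -9], [0, 0, 0], 1.0],
    [[0, 34, -9], [0, 0, 0], 1.0],
    [[0, 34, -9], [0, 0, 0], 1.0],
  ],
)

```text
t: 7.82
tool_pos: [0.5357, 0.0254, 0.1121]
eef_rot: [0.004, -3.141, 0.0]
wrist_force: [0.1, 0.1, -0.1]
finger_gap: 0.0904
grip_force: 0.0
```

Call:
drive_tool(
  commands=[
    [[0, 5, 0], [0, 0, 0], 1.0],
    [[0, 9, 0], [0, 0, 0], 1.0],
    [[0, 13, 0], [0, 0, 0], 1.0],
    [[0, 17, 0], [0, 0, 0], 1.0],
    [[0, 21, 0], [0, 0, 0], 1.0],
    [[0, 25, 0], [0, 0, 0], 1.0],
    [[0, 28, 0], [0, 0, 0], 1.0],
    [[0, 28, 0], [0, 0, 0], 1.0],
  ],
)

```text
t: 8.82
tool_pos: [0.5358, 0.0521, 0.1122]
eef_rot: [-0.001, 3.142, -0.0]
wrist_force: [-0.0, 0.6, 0.5]
finger_gap: 0.0949
grip_force: 0.0
```

```bash
python3 -c "
from h import *
go((.536,-.01,.105,180))
s=snap('side','side2.png')['color'];t=snap('top','top2.png')['color']
cv2.imwrite('pics/c4.png',np.hstack([cv2.resize(s[190:340,250:400],(400,400),interpolation=2),cv2.resize(t[180:320,270:410],(400,400),interpolation=2)]))"
```

```text
t 8.82 pos [0.5358 0.0521 0.1122] yaw -179.95 q6 -1.6 F [-0.   0.6  0.5] gap 0.0949 0.0
[ -0.1 -62.1   7.2] [-0.01  0.    0.05]
```

View pics/c4.png

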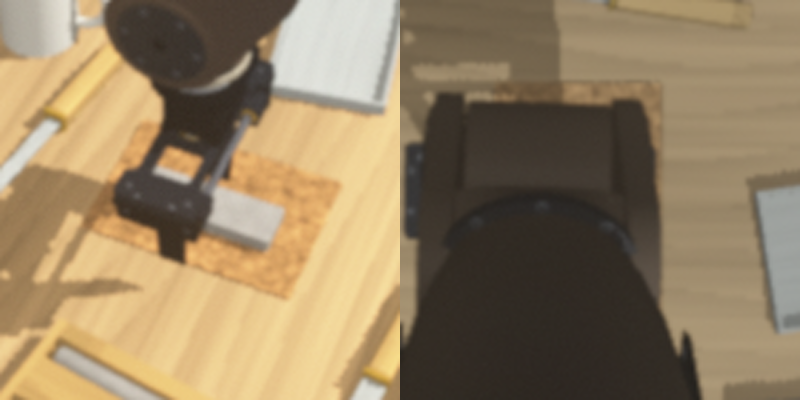

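Stone is flat on the mat between the fingers; its near end has top corners at about (285,208) and (266,239) in the left crop.

```bash
python3 -c "
from h import *
print(px2w(load('side2'),np.array([(285,208),(266,239),(207,225)])/2.667+[250,190]-.3,.019).round(4))"
```

```text
[[ 0.4703 -0.0012  0.019 ]
 [ 0.4734  0.0376  0.019 ]
 [ 0.5265  0.0438  0.019 ]]
```

Call:
drive_tool(
  commands=[
    [[1, -31, 0], [0, 0, 0], 1.0],
    [[1, -31, 0], [0, 0, 0], 1.0],
    [[1, -31, 0], [0, 0, 0], 1.0],
    [[1, -31, 12], [0, 0, 0], 1.0],
    [[1, -31, 22], [0, 0, 0], 1.0],
    [[1, -31, 27], [0, 0, 0], 1.0],
    [[1, -31, 27], [0, 0, 0], 1.0],
  ],
)

```text
t: 9.8
tool_pos: [0.5347, 0.021, 0.0846]
eef_rot: [0.001, -3.141, 0.0]
wrist_force: [0.8, -0.7, 0.8]
finger_gap: 0.0955
grip_force: 0.0
```

Call:
drive_tool(
  commands=[
    [[0, 0, 0], [0, 0, 0], 0.35],
    [[0, 0, 0], [0, 0, 0], 0.35],
    [[0, 0, 0], [0, 0, 0], 0.35],
    [[0, 0, 0], [0, 0, 0], 0.35],
    [[0, 0, 0], [0, 0, 0], 0.35],
  ],
)

```text
t: 10.42
tool_pos: [0.5349, 0.0209, 0.0853]
eef_rot: [-0.001, 3.141, -0.0]
wrist_force: [-0.4, -0.2, 0.2]
finger_gap: 0.0504
grip_force: 0.0
```

Call:
drive_tool(
  commands=[
    [[0, 0, 0], [0, 0, 0], 0.35],
    [[0, 0, 0], [0, 0, 0], 0.35],
    [[0, 0, 0], [0, 0, 0], 0.35],
  ],
)

```text
t: 10.8
tool_pos: [0.5349, 0.0209, 0.0852]
eef_rot: [0.001, -3.142, 0.0]
wrist_force: [-1.0, 0.2, 0.8]
finger_gap: 0.042
grip_force: 30.0
```

Call:
drive_tool(
  commands=[
    [[0, 0, -20], [0, 0, 0], 0.35],
    [[0, 0, -60], [0, 0, 0], 0.35],
    [[0, 0, -100], [0, 0, 0], 0.35],
    [[0, 0, -100], [0, 0, 0], 0.35],
  ],
)

```text
t: 11.3
tool_pos: [0.5356, 0.0209, 0.1875]
eef_rot: [-0.001, 3.137, -0.001]
wrist_force: [-0.7, 0.5, -2.1]
finger_gap: 0.0417
grip_force: 30.0
```

```bash
python3 -c "
from h import *
go((.501,-.2417,.18,98.3))
s=snap('side','side3.png')['color'];t=snap('top','top3.png')['color']
cv2.imwrite('pics/c5.png',cv2.resize(s[140:340,240:440],(600,600),interpolation=2))"
```

```text
t 11.3 pos [0.5356 0.0209 0.1875] yaw -179.97 q6 -1.66 F [-0.7  0.5 -2.1] gap 0.0417 29.998120665550232
[  34.8 -262.6    7.5] [ 0.17  0.24 81.73]
```

View pics/c5.png

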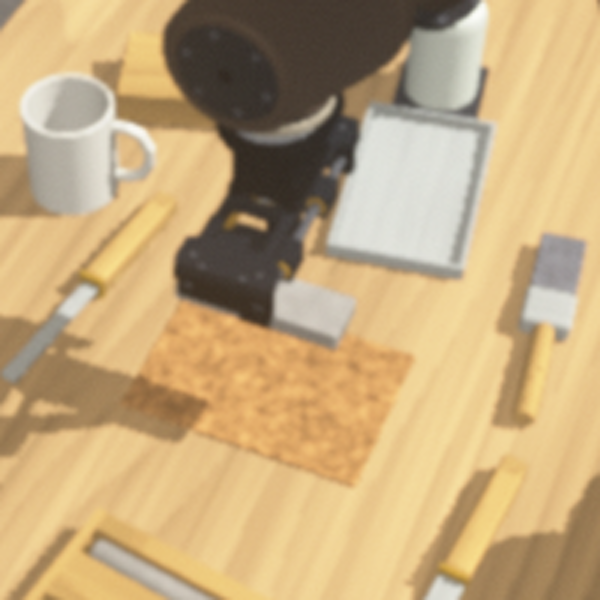

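Stone is held flat; the near end's top corners are at about (355,300) and (335,345).

```bash
python3 -c "
from h import *
print(px2w(load('side3'),np.array([(355,300),(335,345)])/3+[240,140]-.3,.1215).round(4))"
```

```text
[[0.4717 0.0017 0.1215]
 [0.4699 0.048  0.1215]]
```

Call:
drive_tool(
  commands=[
    [[35, -263, 8], [0, 0, 81.7], 0.35],
    [[35, -263, 8], [0, 0, 81.7], 0.35],
    [[35, -263, 8], [0, 0, 81.7], 0.35],
    [[35, -263, 8], [0, 0, 81.7], 0.35],
    [[35, -263, 8], [0, 0, 81.7], 0.35],
    [[35, -263, 8], [0, 0, 81.7], 0.35],
    [[35, -263, 8], [0, 0, 81.7], 0.35],
    [[35, -263, 8], [0, 0, 81.7], 0.35],
    [[35, -263, 8], [0, 0, 81.7], 0.35],
    [[35, -263, 8], [0, 0, 81.7], 0.35],
    [[35, -263, 8], [0, 0, 81.7], 0.35],
  ],
)

```text
t: 12.78
tool_pos: [0.4999, -0.242, 0.1769]
eef_rot: [-2.052, -2.378, 0.0]
wrist_force: [-0.4, 0.8, -2.6]
finger_gap: 0.0416
grip_force: 30.0
```

```bash
python3 -c "
from h import *
go((.501,-.2417,.088,98.3))"
```

```text
t 12.78 pos [ 0.4999 -0.242   0.1769] yaw 98.42 q6 -0.72 F [-0.4  0.8 -2.6] gap 0.0416 29.99820739030838
[ 0.1  1.2 88.9] [-0.03 -0.02  0.12]
```

Call:
drive_tool(
  commands=[
    [[0, 1, 30], [0, 0, 0.1], 0.35],
    [[0, 1, 60], [0, 0, 0.1], 0.35],
    [[0, 1, 78], [0, 0, 0.1], 0.35],
    [[0, 1, 86], [0, 0, 0.1], 0.35],
    [[0, 1, 88], [0, 0, 0.1], 0.35],
    [[0, 1, 90], [0, 0, 0.1], 0.35],
    [[0, 1, 90], [0, 0, 0.1], 0.35],
  ],
)

```text
t: 13.65
tool_pos: [0.5011, -0.242, 0.0877]
eef_rot: [2.056, 2.375, 0.0]
wrist_force: [0.7, -0.0, -1.9]
finger_gap: 0.0416
grip_force: 30.0
```

Call:
drive_tool(
  commands=[
    [[0, 0, 1], [0, 0, 0], 0.35],
    [[0, 0, 2], [0, 0, 0], 0.35],
    [[0, 0, 2], [0, 0, 0], 0.35],
  ],
)

```text
t: 14.02
tool_pos: [0.5011, -0.242, 0.0862]
eef_rot: [2.055, 2.375, 0.0]
wrist_force: [-1.7, 1.6, 10.3]
finger_gap: 0.0419
grip_force: 30.0
```

Call:
drive_tool(
  commands=[
    [[0, 0, 0], [0, 0, 0], 0.65],
    [[0, 0, 0], [0, 0, 0], 0.65],
    [[0, 0, 0], [0, 0, 0], 0.65],
    [[0, 0, -30], [0, 0, 0], 0.65],
    [[0, 0, -80], [0, 0, 0], 0.65],
    [[0, 0, -140], [0, 0, 0], 0.65],
    [[0, 0, -200], [0, 0, 0], 0.0],
    [[0, 0, -200], [0, 0, 0], 0.0],
    [[0, 0, -200], [0, 0, 0], 0.0],
    [[0, 0, -200], [0, 0, 0], 0.0],
  ],
)

```text
t: 15.28
tool_pos: [0.5007, -0.2418, 0.2836]
eef_rot: [-2.055, -2.373, 0.001]
wrist_force: [-0.6, 0.0, 0.5]
finger_gap: 0.0274
grip_force: 0.0
```

```bash
python3 -c "
from h import *
go((.5206,-.3762,.26,98.3))
s=snap('side','side4.png')['color'];t=snap('top','top4.png')['color']
cv2.imwrite('pics/c6.png',np.hstack([cv2.resize(s[110:240,330:460],(400,400),interpolation=2),cv2.resize(t[200:320,380:500],(400,400),interpolation=2)]))"
```

```text
t 15.28 pos [ 0.5007 -0.2418  0.2836] yaw 98.23 q6 -0.71 F [-0.6  0.   0.5] gap 0.0274 0.0
[-135.9    0.5   23.4] [-0.12 -0.1  -0.07]
```

View pics/c6.png

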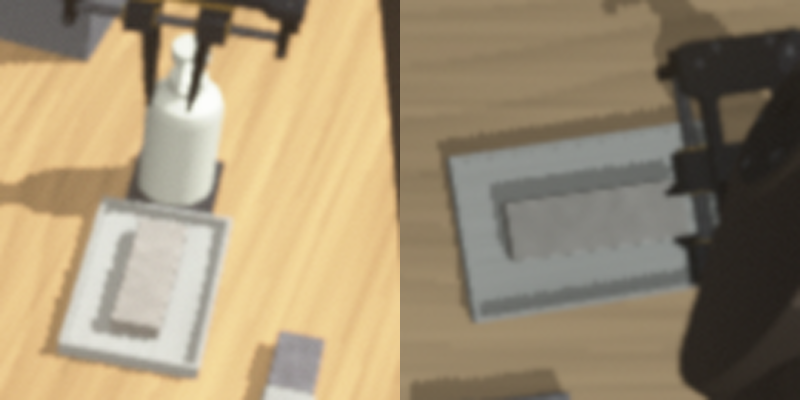

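Stone lies flat, lengthwise in the tray: left crop corners (137,222), (186,222), (158,328), (110,318). Next, check its offset and move above the cap.

```bash
python3 -c "
from h import *
P=px2w(load('side4'),np.array([(137,222),(186,222),(158,328),(110,318)])/3.077+[330,110]-.3,.02)[:,:2]
print(P.mean(0), Ro.from_euler('z',-8.3,degrees=True).apply(np.r_[P.mean(0)-[.501,-.2417],0]))"
```

```text
[ 0.50121932 -0.24383258] [-9.08308422e-05 -2.14190714e-03  0.00000000e+00]
```

Call:
drive_tool(
  commands=[
    [[-70, 0.5, 0], [0, 0, 0], 0.0],
    [[-136, 0.5, 0], [0, 0, 0], 0.0],
    [[-136, 0.5, 20], [0, 0, 0], 0.0],
    [[-136, 0.5, 35], [0, 0, 0], 0.0],
    [[-136, 0.5, 39], [0, 0, 0], 0.0],
    [[-136, 0.5, 39], [0, 0, 0], 0.0],
    [[-136, 0.5, 39], [0, 0, 0], 0.0],
  ],
)

```text
t: 16.25
tool_pos: [0.5213, -0.3759, 0.2471]
eef_rot: [2.054, 2.375, -0.0]
wrist_force: [-0.1, 0.2, -0.2]
finger_gap: 0.0003
grip_force: 0.0
```

```bash
python3 -c "
from h import *
go((.5206,-.3762,.238,98.3))"
```

```text
t 16.25 pos [ 0.5213 -0.3759  0.2471] yaw 98.28 q6 -0.87 F [-0.1  0.2 -0.2] gap 0.0003 0.0
[-0.2 -0.7  9.1] [ 0.04  0.05 -0.02]
```

Call:
drive_tool(
  commands=[
    [[0, -0.5, 4], [0, 0, 0], 0.0],
    [[0, -0.5, 7], [0, 0, 0], 0.0],
    [[0, -0.5, 10], [0, 0, 0], 0.0],
    [[0, -0.5, 13], [0, 0, 0], 0.0],
    [[0, -0.5, 13], [0, 0, 0], 0.0],
  ],
)

```text
t: 16.88
tool_pos: [0.5205, -0.3765, 0.2332]
eef_rot: [-2.056, -2.375, 0.0]
wrist_force: [0.0, 1.0, 3.6]
finger_gap: 0.0004
grip_force: 1.6
```

Call:
drive_tool(
  commands=[
    [[0, 0, 1.5], [0, 0, 0], 0.0],
    [[0, 0, 3], [0, 0, 0], 0.0],
    [[0, 0, 4.5], [0, 0, 0], 0.0],
    [[0, 0, 5.5], [0, 0, 0], 0.0],
    [[0, 0, 5.5], [0, 0, 0], 0.0],
  ],
)

```text
t: 17.5
tool_pos: [0.5205, -0.3765, 0.2277]
eef_rot: [2.056, 2.375, -0.0]
wrist_force: [-1.7, 2.5, 6.1]
finger_gap: 0.0003
grip_force: 2.5
```

Call:
drive_tool(
  commands=[
    [[0, 0, 0.7], [0, 0, 0], 0.0],
    [[0, 0, 1], [0, 0, 0], 0.0],
    [[0, 0, 1], [0, 0, 0], 0.0],
  ],
)

```text
t: 17.88
tool_pos: [0.5204, -0.3765, 0.2268]
eef_rot: [2.056, 2.375, -0.0]
wrist_force: [-1.7, 1.4, 6.1]
finger_gap: 0.0002
grip_force: 2.7
```

Call:
drive_tool(
  commands=[
    [[0, 0, 0.5], [0, 0, 0], 0.0],
    [[0, 0, 1], [0, 0, 0], 0.0],
    [[0, 0, 1], [0, 0, 0], 0.0],
  ],
)

```text
t: 18.25
tool_pos: [0.5205, -0.3765, 0.2259]
eef_rot: [2.056, 2.375, -0.0]
wrist_force: [-1.2, 1.8, 5.7]
finger_gap: 0.0003
grip_force: 2.9
```

Call:
drive_tool(
  commands=[
    [[0, 0, 0.5], [0, 0, 0], 0.0],
    [[0, 0, 0.7], [0, 0, 0], 0.0],
    [[0, 0, 0.7], [0, 0, 0], 0.0],
  ],
)

```text
t: 18.62
tool_pos: [0.5205, -0.3765, 0.2259]
eef_rot: [2.056, 2.375, -0.0]
wrist_force: [-2.1, 3.6, 10.3]
finger_gap: 0.0006
grip_force: 5.5
```

Position stopped at 0.2259 and the force jumped to about 10 N, so the cap has bottomed. Raising now.

Call:
drive_tool(
  commands=[
    [[0, 0, -6], [0, 0, 0], 0.0],
    [[0, 0, -14], [0, 0, 0], 0.0],
    [[0, 0, -40], [0, 0, 0], 0.0],
    [[0, 0, -80], [0, 0, 0], 0.0],
    [[0, 0, -100], [0, 0, 0], 0.0],
    [[0, 0, -100], [0, 0, 0], 0.0],
    [[0, 0, -100], [0, 0, 0], 0.0],
    [[0, 0, -100], [0, 0, 0], 0.0],
  ],
)

```text
t: 19.62
tool_pos: [0.5203, -0.3765, 0.3238]
eef_rot: [-2.055, -2.374, 0.0]
wrist_force: [-0.4, -0.9, 0.6]
finger_gap: 0.0001
grip_force: 0.0
```

```bash
python3 -c "
from h import *
go()
snap('side','side5.png')"
```

```text
t 19.62 pos [ 0.5203 -0.3765  0.3238] yaw 98.23 q6 -0.87 F [-0.4 -0.9  0.6] gap 0.0001 0.0
```

View pics/side5.png

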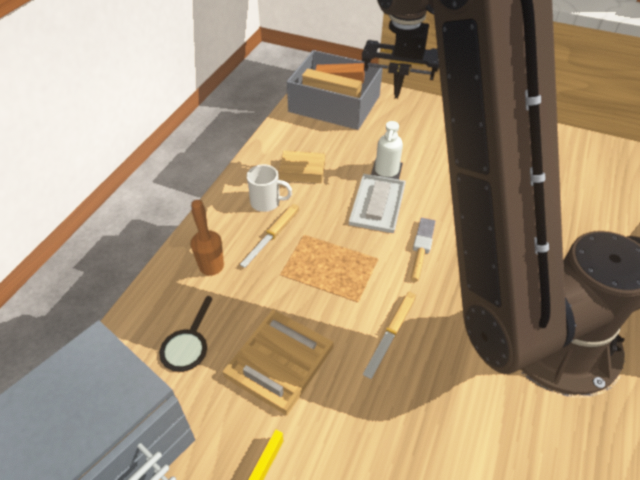

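The stone lies flat in the tray at (378,200), the pump cap is back up at (391,128), the other two stones are still in the rack and everything else is where it was. Handing in.

```bash
python3 -c "
from h import *
print(ctrl.finish_job())"
```

```text
the job is handed in; nothing more can be done
None
```

The largest stone is lying flat in the middle of the tray, lengthwise and released, and the pump was pressed until it bottomed (about 10 N) and sprang back; I handed the job in at about 20 s with everything else left in place.

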